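# Start the ice-cream churn

## Robot

A 6-joint arm with a two-finger parallel gripper is mounted at the origin on the work surface. World frame = base frame: x ahead of the robot, y to its left, z up, the work surface at z = 0. Lengths are in mm, angles in rad, forces in N, time in s.
With the tool pointing down it reaches from about 275 to 750 mm from the base axis. Payload 10.2 kg.
Tool frame: the origin (TCP) lies at the very end of the fingers, on their centre line; the grasp point (between the pads) lies 19 mm behind it (r.grip_depth is the distance from the TCP to the grasp point, in mm); z points along the fingers, y is the line along which they close (so a half turn about z gives the same grasp; the last joint's range is limited). The gripper opens to 88 mm and grips with 3 to 60 N. Pads are 18 mm wide; open, the fingers measure 123 mm over their backs; the gripper's body (75 mm by 187 mm) begins 45 mm behind the grasp point.
Start: joints at [0.956, 0.313, 1.498, -0, 1.331, -0.223], TCP at [200.486, 485.218, 238.72] pointing down, gripper open.
Joint ranges: [-2.94, 2.94], [-0.97, 2.17], [0.19, 2.56], [-1.23, 4.37], [0.02, 3.11], [-2.88, 2.88]. Speed limits (rad/s): [2.39, 2.39, 3.01, 3.14, 3.14, 3.14].

## Interface

Orientations are given as [roll, pitch, yaw] about the fixed x, y, z axes, in that order (R = Rz(yaw) Ry(pitch) Rx(roll)).
In Python, from cell import monitor, eyes, job, spot_in, pinpoint, r gives the robot as it stands.
- The arm moves only by the tool send_rows, never from a script. Its argument "series" is a list of rows, each an object of numbers: "tx", "ty", "tz": the shift along the world's x, y, z normalised to -1 to 1, where 1 is 3 cm; "wx", "wy", "wz": the turn, a rotation vector about the world's x, y, z normalised to -1 to 1, where 1 is 0.1 rad. In form: [{"tx": .., "ty": .., "tz": .., "wx": .., "wy": .., "wz": ..}, ...]. A call has 1 to 20 rows; each row shifts and turns the commanded pose from where the row before left it; what a row does not reach is not made up. A row lasts 1/10 s, in which the tool goes at most 50 mm and 8.59 degrees, less where a joint would pass 70% of its speed; a pose out of reach is approached as far as the arm can. A call with a number of a shift or a turn outside -1 to 1 is refused whole. A call with a gripper value outside its range is refused whole. "claw" is the gripper's target within -1 to 1 (fully open at 1, half-way at 0, shut at -1), set as the call begins (left out, the last holds). The fingers move at their own pace and stop on an object; the grip force is fixed at half the most. Time passes only in rows, so rows that do not move let the fingers close. It gives the time, the measured TCP pose, the force, the opening and the grip force at its end, in the units of the state.
- monitor.observe(): the state, without advancing time (a new reading comes with each control period).
- eyes.capture(name): name is "side" or "top" or "wrist"; returns (picture, depth): 480x640x3 uint8, red, green, blue; 480x640 float32, mm along the optical axis (not along the pixel's ray), 0 where there is no reading.
- eyes.camera_model(name): a dict with "fx", "fy", "cx", "cy" (pixels), "eye" and "attitude" of the camera in the world. Camera axes: x right, y up, looking along -z (the intrinsics and any distortion apply to the point x, -y, -z); pixel columns grow to the right and rows downward; lengths in mm; the calibration is good to about 2 mm. A picture is of the moment at which its call begins: read the wrist's pose just before it. camera_model takes no time and is no camera call; for the wrist camera it gives the pose at the moment of the call.
- job.finish_job(): hands the job in; it is judged then, once.
Trained networks look in the newest picture that a camera, given by its name, has taken for a name from the list of things; names that differ only in an ending like _2 or _b are one class to them, and where a whole thing is asked for, a point or a joint stands for the part that bears it (a point fixed in the world has none). Each returns a list of dicts, best first, with "p" (0 to 1); they miss things now and then, are a little off and sometimes report something else, mostly with a low value. They report only what shows in the picture. A call takes as long as a camera call.
- spot_in(query, camera): "point" ([row, column] as shares, 0 to 1, of the picture: columns of its width, rows of its height, amid what is visible of it).
- pinpoint(query, camera): "point" ([row, column] as shares, 0 to 1, of the picture: columns of its width, rows of its height: a listed point, or the origin of a listed thing).
The state is a dict: "time": time; "qpos": joint angles; "qvel": joint speeds; "joint_efforts": joint torques, N m; "tcp_pos": TCP position; "ee_rot": TCP orientation; "ft_force": force on the tool from outside, world axes, zero at the start; "torque": the same for the moment, N m; "opening": opening from 0.0 (shut) to 1.0 (fully open); "gripper_force": force on a finger pad.
Only numpy, scipy, OpenCV 4.12 (cv2) and the standard library are available. Lean on these libraries where they do the work, as an engineer would, in place of code of your own. Each camera call takes 0.05 s, during which the arm holds its last target. There are 200 camera calls.

## Task

Start the churn by pushing only: first push its lid down until it is fully shut, then press the white-dotted half of the black power rocker all the way over to on, then press the green start button fully down for a moment and let it come up. Keep this order, do not swing the lid further open, do not press the red or blue button, and leave the other things on the counter where they stand.

Things in the scene. Friction and masses are not known exactly. Their poses are not given: they have to be found in the camera images.
- churn: low stainless ice-cream churn, fixed: an open box 220 x 220 x 110 mm tall with a white hinged lid; left or right of the robot's centre line. Origin: centre of its underside on the counter; x points from its front (robot side, lid knob side) to its back, y to its left, z up. Behind it (x 112 to 188 mm) a white motor block 220 mm wide, 105 mm tall.
- lid (a joint): lid angle: 0 rad flat shut, positive as its front edge rises; starts 0.3 to 0.6 ajar. Hinge: along the churn's y at x = 110, z = 110 mm. The hinge is stiff: the lid stays where left; a push down of 1 to 3 N near its front moves it until it rests on the rim. Flat white plate 220 x 220 x 8 mm; a black knob (28 mm across, 43 mm tall) stands in the middle of its width, 30 mm from its front edge.
- lid_left (a point): point on the lid's top face, left of the knob: 160 mm from the hinge, 60 mm to the churn's left (+y) of the lid's middle; moves with the lid. With the lid shut it lies at x = -50 mm, y = 60 mm, z = 118 mm in the churn's frame. Clear flat place to push.
- lid_right (a point): the same point on the other side of the knob, 60 mm to the churn's right (-y)
- console: grey control console with a dark top plate, 100 mm deep (x) x 250 mm wide (y) x 50 mm tall, fixed to the counter on the other side of the robot's centre line from the churn. Origin: centre of its underside; x points away from the robot, y left, z up. On its top, in a row along y, 56 mm apart, sit the black power rocker and the green, red and blue buttons, in any order.
- rocker_on (a point): black power rocker, 52 mm (along the console's x) x 26 mm, in an aluminium frame 66 x 36 x 8 mm; two halves meet in a shallow V at the pivot, 66 mm above the counter. This point: top face of the ON half (nearer the robot, white dot), 18 mm from the pivot. Off, this half slopes up outward and the point is 5 mm higher; on, the half is level, 66 mm above the counter.
- rocker (a joint): angle of the rocker: 0 rad off, 0.3 rad fully on (ON half pressed down level, against a stop); stays where it is left; takes about 3 N straight down on the ON half at the dot
- green_top (a point): green start push button, cap 28 mm across, in a round aluminium collar 44 mm across and 12 mm tall on the console's top; the point is the centre of the cap's top face, 68 mm above the counter when up
- green (a joint): travel of the green button: 0 m up, 0.006 m fully down; a spring returns it; it needs about 1.5 N to start and 5 N to bottom, straight down
- red_top (a point): red push button, cap 28 mm across, in a round aluminium collar 44 mm across and 12 mm tall on the console's top; the point is the centre of the cap's top face, 68 mm above the counter when up
- red (a joint): travel of the red button: 0 m up, 0.006 m fully down; a spring returns it; it needs about 1.5 N to start and 5 N to bottom, straight down
- blue_top (a point): blue push button, cap 28 mm across, in a round aluminium collar 44 mm across and 12 mm tall on the console's top; the point is the centre of the cap's top face, 68 mm above the counter when up
- blue (a joint): travel of the blue button: 0 m up, 0.006 m fully down; a spring returns it; it needs about 1.5 N to start and 5 N to bottom, straight down
- sundae_cup: white cup, 68 mm across, 75 mm tall, loose, at the left side; origin at the centre of its underside
- red_tin: red tin, 64 mm across, 85 mm tall, loose, between churn and console; origin at the centre of its underside
- syrup_jar: amber jar, 56 mm across, 90 mm tall, loose, further back on the middle line; origin at the centre of its underside
- scoop: small metal scoop with a wooden handle lying between churn and console, roughly along x, about 200 mm long and 20 mm tall, loose; origin at the middle of its length, on the counter
- bowl: blue bowl, 110 mm across, 45 mm tall, loose, at the right side; origin at the centre of its underside
- copper_cup: copper cup, 72 mm across, 80 mm tall, loose, at the left side; origin at the centre of its underside
- nut_jar: glass jar with white cap, 60 mm across, 100 mm tall, loose, at the right side; origin at the centre of its underside

How it is judged (in metres and radians):
On the way, in this order (a step that is already met when the one before it is completed fails the run):
1. the lid is pushed shut (value of joint lid below 0.04 rad), for 0.2 s.
2. the rocker is pressed fully on, the lid still shut (value of joint rocker above 0.24 rad and value of joint lid below 0.04 rad), for 0.1 s.
3. the green button is pressed fully down, with the lid shut and the rocker on (all of step 2 and value of joint green above 0.0045 m), for 0.1 s.
At the end, for the whole second after the job is handed in: lid within 0.04 rad of shut, rocker beyond 0.24 rad (of 0.30), all three buttons up again (under 1.5 mm), every loose thing within 30 mm of where it stood (all of step 2 and value of joint each of green, red, blue below 0.0015 m and distance of each of sundae_cup, red_tin, syrup_jar, scoop, bowl, copper_cup, nut_jar from where it was at the start of the episode below 0.03 m); the robot touches nothing.
It fails at once if the lid is lifted or swung further open (beyond 0.7 rad) (value of joint lid above 0.7 rad).
It fails at once if the rocker is switched on while the lid is open (value of joint rocker above 0.2 rad and value of joint lid above 0.08 rad).
It fails at once if the green button is pressed before the rocker is on (value of joint green above 0.003 m and value of joint rocker below 0.2 rad).
It fails at once if the red or blue button is pressed (value of joint any of red, blue above 0.003 m).
It fails at once if a loose thing is lifted, knocked or pushed more than 30 mm (distance of any of sundae_cup, red_tin, syrup_jar, scoop, bowl, copper_cup, nut_jar from where it was at the start of the episode above 0.03 m).
It also fails if it takes over 54 s, if anything falls off the work surface, if the arm or the gripper's body presses on something with over 40 N, if the wrist force passes 120 N, or if a joint passes its speed limit or range.

## Working session

There is one attempt and no reset: what is moved stays moved. The work goes in short steps, Python scripts to look and compute and a tool call to move; the robot and the scene stay as the last step left them, time stands still between calls to the robot, and variables do not carry over. Pictures are saved under pics/ and viewed, at most 10 in all, crops included, and the job is handed in when it is done.

Besides the shell and the picture viewer there is one more tool, called as name(argument=value, ...) on one line, values as JSON. send_rows: Moves the arm, as the interface text tells. Its arguments: {"type":"object","properties":{"series":{"type":"array"},"claw":{"type":"number"}},"required":["series"]}

```bash
mkdir -p pics
cat > h.py <<'E'
from cell import monitor, eyes, job, spot_in, pinpoint, r
import numpy as np, cv2
from scipy.spatial.transform import Rotation as R
def world(m,d,row,col):
    # row,col in pixels; depth median
    r0,c0=int(round(row)),int(round(col))
    p=d[max(r0-1,0):r0+2,max(c0-1,0):c0+2]; p=p[p>0]
    z=np.median(p) if len(p) else np.nan
    v=np.array([(col-m['cx'])/m['fx']*z,-(row-m['cy'])/m['fy']*z,-z])
    A=np.array(m['attitude'],float)
    if A.shape!=(3,3): A=R.from_euler('xyz',A).as_matrix()
    return A@v+np.array(m['eye'])
E
python3 - <<'E'
from h import *
s=monitor.observe(); print(s)
for n in ['top','side']:
    im,d=eyes.capture(n); m=eyes.camera_model(n); print(n,m)
    cv2.imwrite(f'pics/{n}0.png',im[:,:,::-1]); np.save(f'{n}0.npy',d)
    for q in ['lid_left','lid_right','rocker_on','green_top','red_top','blue_top','churn','console']+['red_tin','scoop','syrup_jar','sundae_cup','copper_cup','bowl','nut_jar']*(n=='top'):
        for o in pinpoint(q,n)[:2]:
            a,b=o['point'][0]*480,o['point'][1]*640
            print(q,round(o['p'],2),round(a),round(b),world(m,d,min(a,479),min(b,639)).round())
E
```

```text
{'time': 0.0, 'qpos': array([ 9.55600055e-01,  3.13472104e-01,  1.49844493e+00,  9.85542939e-06,
        1.33101198e+00, -2.23373617e-01]), 'qvel': array([-0.00176327, -0.00021446, -0.0011702 , -0.00026126, -0.00013556,
        0.0006773 ]), 'joint_efforts': array([ 4.45245769e-04, -4.02212763e+01, -2.52270269e+01,  6.94245170e-02,
        3.52264359e-02, -9.09650203e-05]), 'tcp_pos': array([200.33062618, 485.00310598, 238.14681081]), 'ee_rot': array([-3.14029162e+00, -3.05363430e-04,  2.74976745e+00]), 'ft_force': array([ 0.12617986, -0.08755176, -0.59625478]), 'torque': array([ 0.01332249, -0.00422804,  0.01503716]), 'gripper_force': 0.0, 'opening': 1.0000055585824086}
top {'fx': 465.19599030414236, 'fy': 465.19599030414236, 'cx': 319.6934160613969, 'cy': 235.38004813313142, 'eye': array([ 262.77921756,   14.89938748, 1510.45936122]), 'attitude': array([ 0.21647508, -0.00657648, -1.54705525])}
lid_left 0.64 260 210 [473. 329. 181.]
lid_right 0.95 264 254 [465. 202. 180.]
rocker_on 0.48 249 397 [ 540. -232.   72.]
green_top 0.64 251 438 [ 537. -361.   72.]
red_top 0.53 248 417 [ 546
[... 379 characters left out ...]
88 301 483 [ 391. -517.    6.]
nut_jar 0.71 278 315 [451.  24.   2.]
nut_jar 0.65 241 471 [ 575. -470.   59.]
side {'fx': 457.48244921912266, 'fy': 457.48244921912266, 'cx': 318.92155665678007, 'cy': 244.75508289250308, 'eye': array([ -55.70372693, -651.82401958,  915.58507981]), 'attitude': array([ 0.84615901, -0.01617493, -0.7631404 ])}
lid_left 0.58 188 213 [446. 263. 221.]
lid_right 0.8 207 232 [462. 206. 181.]
rocker_on 0.61 315 376 [ 539. -246.   71.]
red_top 0.5 327 397 [ 547. -302.   73.]
blue_top 0.66 300 363 [ 551. -194.   72.]
blue_top 0.39 249 347 [693.  -7.  31.]
churn 0.59 240 239 [444. 162. 104.]
console 0.62 336 384 [ 518. -291.   51.]
console 0.53 385 474 [ 566. -505.   44.]
```

Run:
```python
import cv2
a=cv2.imread('pics/top0.png');
cv2.imwrite('pics/tc.png',cv2.resize(a[180:330,140:510],(796,322),interpolation=cv2.INTER_CUBIC))
b=cv2.imread('pics/side0.png'); cv2.imwrite('pics/sc.png',cv2.resize(b[270:370,330:460],None,fx=5,fy=5,interpolation=cv2.INTER_CUBIC))
```

```text
(no output)
```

View pics/tc.png

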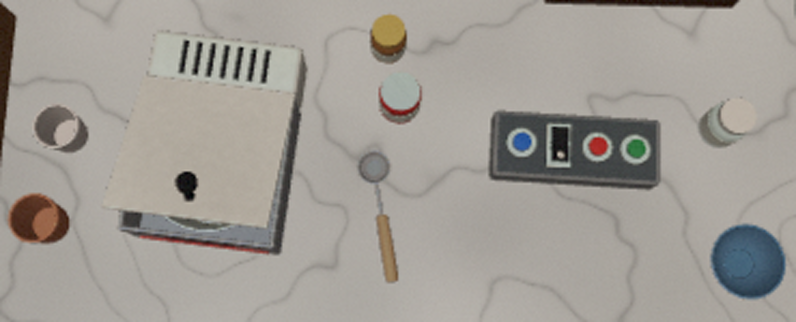

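View pics/sc.png

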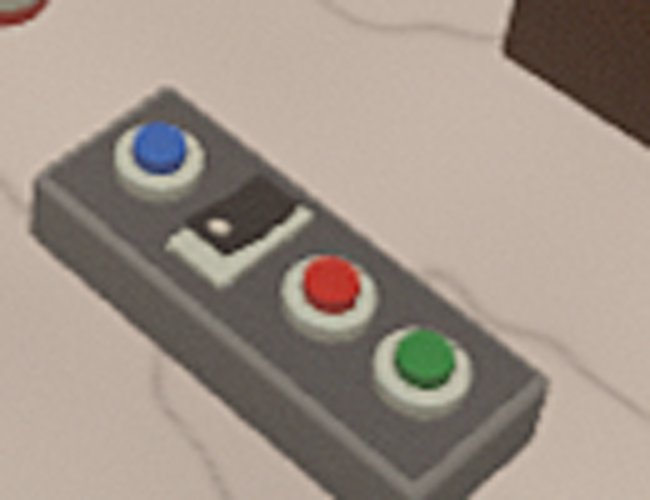

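View pics/side0.png

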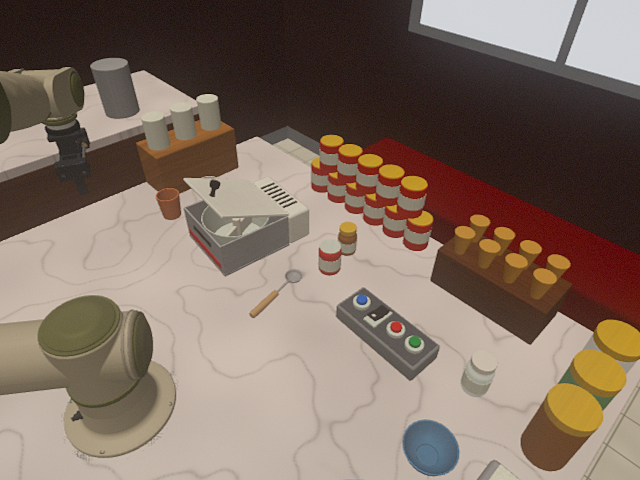

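The top view shows the churn on the left with its lid ajar. The console row, from left to right, is blue, rocker (dot toward the robot), red, green. Next I'll refine the console points by colour and fit the lid plane.

Run:
```python
from h import *
for n in ['top','side']:
    im=cv2.imread(f'pics/{n}0.png'); d=np.load(f'{n}0.npy'); m=eyes.camera_model(n)
    hsv=cv2.cvtColor(im,cv2.COLOR_BGR2HSV); H,S,V=cv2.split(hsv)
    r0,r1,c0,c1=(225,275,365,450) if n=='top' else (285,370,335,440)
    roi=np.zeros(H.shape,bool); roi[r0:r1,c0:c1]=1
    A=R.from_euler('xyz',m['attitude']).as_matrix()
    def ray(row,col,zw):
        v=A@np.array([(col-m['cx'])/m['fx'],-(row-m['cy'])/m['fy'],-1]); return m['eye']+v*(zw-m['eye'][2])/v[2]
    for nm,k in dict(blue=(abs(H.astype(int)-110)<15),green=(abs(H.astype(int)-65)<20),red=(H<8)|(H>172)).items():
        k=k&(S>110)&roi; ys,xs=np.nonzero(k)
        print(n,nm,len(ys),ys.mean().round(1),xs.mean().round(1),ray(ys.mean(),xs.mean(),68).round(1), np.median(d[k]))
    k=(V<50)&roi; ys,xs=np.nonzero(k); print(n,'black',len(ys),ys.mean(),xs.mean(),ray(ys.mean(),xs.mean(),68).round(1))
    if n=='top':
        poly=np.array([[214,222],[273,225],[262,274],[196,269]])
        mk=np.zeros(H.shape,np.uint8); cv2.fillPoly(mk,[poly],1); mk=(mk>0)&(V>120)
        ys,xs=np.nonzero(mk); P=np.array([world(m,d,y,x) for y,x in zip(ys,xs)])
        c=np.median(P,0)
        for _ in range(4):
            c=P.mean(0); w=np.linalg.svd(P-c)[2][2] if len(P)<3000 else np.linalg.eigh(np.cov((P-c).T))[1][:,0]
            w*=np.sign(w[2]); e=(P-c)@w; P=P[abs(e)<6]
        print('lid c',c,'n',w,'angle',np.arccos(w[2]),'yaw',np.arctan2(w[1],w[0]),len(P),e.std())
        h=w[:2]/np.hypot(*w[:2]) # uphill is -h ; normal tilts toward +x (back)
        Q=P[:,:2]@np.array([h,[-h[1],h[0]]]).T
        print('lid extents along churn x,y',np.percentile(Q,[.5,99.5],axis=0))
```

```text
top blue 52 245.6 382.4 [ 552.1 -186.    68. ] 1465.7161
top green 51 248.5 435.4 [ 546.8 -353.8   68. ] 1465.6974
top red 55 247.6 417.7 [ 548.5 -297.6   68. ] 1465.6687
top black 89 245.80898876404495 399.9438202247191 [ 552.8 -241.6   68. ]
lid c [518.4090116  257.28080625 159.41021076] n [ 0.38896774 -0.03724491  0.92049819] angle 0.4014427830072487 yaw -0.09546216308155875 3066 1.0819829723364054
lid extents along churn x,y [[410.76809255 214.04159615]
 [576.01541727 400.75043772]]
side blue 80 299.1 361.6 [ 553.5 -187.1   68. ] 1124.5889
side green 85 341.1 414.4 [ 547.4 -354.4   68. ] 1032.072
side red 108 326.4 395.9 [ 549.4 -299.1   68. ] 1062.3938
side black 3 317.6666666666667 379.0 [ 540.4 -254.9   68. ]
```

send_rows(claw=-1, series=[{"tx": 0.96, "ty": -0.58, "wz": 0.4}, {"tx": 0.96, "ty": -0.58, "wz": 0.4}, {"tx": 0.96, "ty": -0.58, "wz": 0.4}, {"tx": 0.96, "ty": -0.58, "wz": 0.4}, {"tx": 0.96, "ty": -0.58, "wz": 0.4}, {"tx": 0.96, "ty": -0.58, "wz": 0.4}, {"tx": 0.96, "ty": -0.58, "wz": 0.4}, {"tx": 0.96, "ty": -0.58, "wz": 0.4}, {"tx": 0.96, "ty": -0.58, "wz": 0.4}, {"tz": -0.5}, {"tz": -0.5}, {"tz": 0}, {"tz": 0}, {"tz": 0}, {"tz": 0}])

```text
invalid input
```

send_rows(claw=-1, series=[{"tx": 0.96, "ty": -0.58, "tz": 0, "wx": 0, "wy": 0, "wz": 0.4}, {"tx": 0.96, "ty": -0.58, "tz": 0, "wx": 0, "wy": 0, "wz": 0.4}, {"tx": 0.96, "ty": -0.58, "tz": 0, "wx": 0, "wy": 0, "wz": 0.4}, {"tx": 0.96, "ty": -0.58, "tz": 0, "wx": 0, "wy": 0, "wz": 0.4}, {"tx": 0.96, "ty": -0.58, "tz": 0, "wx": 0, "wy": 0, "wz": 0.4}, {"tx": 0.96, "ty": -0.58, "tz": 0, "wx": 0, "wy": 0, "wz": 0.4}, {"tx": 0.96, "ty": -0.58, "tz": 0, "wx": 0, "wy": 0, "wz": 0.4}, {"tx": 0.96, "ty": -0.58, "tz": 0, "wx": 0, "wy": 0, "wz": 0.4}, {"tx": 0.96, "ty": -0.58, "tz": 0, "wx": 0, "wy": 0, "wz": 0.4}, {"tx": 0, "ty": 0, "tz": -0.5, "wx": 0, "wy": 0, "wz": 0}, {"tx": 0, "ty": 0, "tz": -0.5, "wx": 0, "wy": 0, "wz": 0}, {"tx": 0, "ty": 0, "tz": 0, "wx": 0, "wy": 0, "wz": 0}, {"tx": 0, "ty": 0, "tz": 0, "wx": 0, "wy": 0, "wz": 0}, {"tx": 0, "ty": 0, "tz": 0, "wx": 0, "wy": 0, "wz": 0}])

```text
time: 2.65
tcp_pos: [459.8, 328.9, 209.6]
ee_rot: [3.141, 0.001, 3.11]
ft_force: [-0.2, 0.0, 0.4]
opening: 0.002
gripper_force: 0.0
```

send_rows(series=[{"tx": 0, "ty": 0, "tz": -0.25, "wx": 0, "wy": 0, "wz": 0}, {"tx": 0, "ty": 0, "tz": -0.25, "wx": 0, "wy": 0, "wz": 0}, {"tx": 0, "ty": 0, "tz": -0.25, "wx": 0, "wy": 0, "wz": 0}, {"tx": 0, "ty": 0, "tz": -0.25, "wx": 0, "wy": 0, "wz": 0}, {"tx": 0, "ty": 0, "tz": -0.25, "wx": 0, "wy": 0, "wz": 0}, {"tx": 0, "ty": 0, "tz": -0.25, "wx": 0, "wy": 0, "wz": 0}, {"tx": 0, "ty": 0, "tz": -0.25, "wx": 0, "wy": 0, "wz": 0}, {"tx": 0, "ty": 0, "tz": -0.25, "wx": 0, "wy": 0, "wz": 0}, {"tx": 0, "ty": 0, "tz": -0.25, "wx": 0, "wy": 0, "wz": 0}, {"tx": 0, "ty": 0, "tz": -0.25, "wx": 0, "wy": 0, "wz": 0}, {"tx": 0, "ty": 0, "tz": -0.25, "wx": 0, "wy": 0, "wz": 0}, {"tx": 0, "ty": 0, "tz": -0.2, "wx": 0, "wy": 0, "wz": 0}, {"tx": 0, "ty": 0, "tz": 0, "wx": 0, "wy": 0, "wz": 0}, {"tx": 0, "ty": 0, "tz": 0, "wx": 0, "wy": 0, "wz": 0}])

```text
time: 4.05
tcp_pos: [459.7, 328.6, 120.1]
ee_rot: [-3.142, 0.0, 3.11]
ft_force: [0.8, -0.1, -0.4]
opening: 0.004
gripper_force: 0.0
```

send_rows(series=[{"tx": 0, "ty": 0, "tz": -0.03, "wx": 0, "wy": 0, "wz": 0}, {"tx": 0, "ty": 0, "tz": -0.03, "wx": 0, "wy": 0, "wz": 0}, {"tx": 0, "ty": 0, "tz": -0.03, "wx": 0, "wy": 0, "wz": 0}, {"tx": 0, "ty": 0, "tz": 0, "wx": 0, "wy": 0, "wz": 0}])

```text
time: 4.45
tcp_pos: [459.8, 328.7, 118.9]
ee_rot: [3.141, 0.001, 3.11]
ft_force: [-3.8, -3.1, 10.4]
opening: 0.002
gripper_force: 5.4
```

send_rows(series=[{"tx": 0, "ty": 0, "tz": -0.02, "wx": 0, "wy": 0, "wz": 0}, {"tx": 0, "ty": 0, "tz": 0, "wx": 0, "wy": 0, "wz": 0}, {"tx": 0, "ty": 0, "tz": 0, "wx": 0, "wy": 0, "wz": 0}, {"tx": 0, "ty": 0, "tz": 0.2, "wx": 0, "wy": 0, "wz": 0}, {"tx": 0, "ty": 0, "tz": 0.6, "wx": 0, "wy": 0, "wz": 0}, {"tx": 0, "ty": 0, "tz": 0.9, "wx": 0, "wy": 0, "wz": 0}, {"tx": 0, "ty": 0, "tz": 0.9, "wx": 0, "wy": 0, "wz": 0}, {"tx": 0, "ty": 0, "tz": 0.4, "wx": 0, "wy": 0, "wz": 0}, {"tx": 0, "ty": 0, "tz": 0, "wx": 0, "wy": 0, "wz": 0}])

```text
time: 5.35
tcp_pos: [460.2, 328.8, 208.1]
ee_rot: [3.14, 0.002, 3.11]
ft_force: [0.1, 0.0, -0.2]
opening: 0.003
gripper_force: 0.0
```

send_rows(series=[{"tx": 0.12, "ty": -0.95, "tz": 0, "wx": 0, "wy": 0, "wz": 0}, {"tx": 0.12, "ty": -0.95, "tz": 0, "wx": 0, "wy": 0, "wz": 0}, {"tx": 0.12, "ty": -0.95, "tz": 0, "wx": 0, "wy": 0, "wz": 0}, {"tx": 0.12, "ty": -0.95, "tz": 0, "wx": 0, "wy": 0, "wz": 0}, {"tx": 0.12, "ty": -0.95, "tz": 0, "wx": 0, "wy": 0, "wz": 0}, {"tx": 0.12, "ty": -0.95, "tz": 0, "wx": 0, "wy": 0, "wz": 0}, {"tx": 0.12, "ty": -0.95, "tz": 0, "wx": 0, "wy": 0, "wz": 0}, {"tx": 0.12, "ty": -0.95, "tz": 0, "wx": 0, "wy": 0, "wz": 0}, {"tx": 0.12, "ty": -0.95, "tz": 0, "wx": 0, "wy": 0, "wz": 0}, {"tx": 0.12, "ty": -0.95, "tz": 0, "wx": 0, "wy": 0, "wz": 0}, {"tx": 0.12, "ty": -0.95, "tz": 0, "wx": 0, "wy": 0, "wz": 0}, {"tx": 0.12, "ty": -0.95, "tz": 0, "wx": 0, "wy": 0, "wz": 0}, {"tx": 0.12, "ty": -0.95, "tz": 0, "wx": 0, "wy": 0, "wz": 0}, {"tx": 0.12, "ty": -0.95, "tz": 0, "wx": 0, "wy": 0, "wz": 0}, {"tx": 0.12, "ty": -0.95, "tz": 0, "wx": 0, "wy": 0, "wz": 0}, {"tx": 0.12, "ty": -0.95, "tz": 0, "wx": 0, "wy": 0, "wz": 0}, {"tx": 0.12, "ty": -0.95, "tz": 0, "wx": 0, "wy": 0, "wz": 0}, {"tx": 0.12, "ty": -0.95, "tz": 0, "wx": 0, "wy": 0, "wz": 0}, {"tx": 0.12, "ty": -0.95, "tz": 0, "wx": 0, "wy": 0, "wz": 0}, {"tx": 0.12, "ty": -0.95, "tz": 0, "wx": 0, "wy": 0, "wz": 0}])

```text
time: 7.35
tcp_pos: [531.3, -242.3, 205.0]
ee_rot: [3.14, -0.002, 3.11]
ft_force: [-0.2, -0.2, -0.3]
opening: 0.008
gripper_force: 0.0
```

Run:
```python
from h import *
im,d=eyes.capture('top'); m=eyes.camera_model('top'); cv2.imwrite('pics/top1.png',im[:,:,::-1])
P=np.array([world(m,d,y,x) for y in range(222,262,2) for x in range(215,262,2)])
P=P[abs(P[:,2]-118)<60]
for _ in range(4):
    c=P.mean(0); w=np.linalg.eigh(np.cov((P-c).T))[1][:,0]; w*=np.sign(w[2]); P=P[abs((P-c)@w)<5]
print(c,w,len(P)); s=monitor.observe(); print(s['time'],s['tcp_pos'],s['ee_rot'],s['ft_force'])
```

```text
[545.08805697 262.00220542 119.05566939] [1.53394456e-03 1.61505361e-04 9.99998810e-01] 477
7.4 [ 531.2843125  -246.09421361  204.76625356] [-3.14152266e+00 -1.89224884e-03  3.10708279e+00] [-1.51570654 -2.99683351 -0.0853018 ]
```

send_rows(series=[{"tx": 0.05, "ty": 0, "tz": -0.8, "wx": 0, "wy": 0, "wz": 0}, {"tx": 0, "ty": 0, "tz": -0.9, "wx": 0, "wy": 0, "wz": 0}, {"tx": 0, "ty": 0, "tz": -0.9, "wx": 0, "wy": 0, "wz": 0}, {"tx": 0, "ty": 0, "tz": -0.9, "wx": 0, "wy": 0, "wz": 0}, {"tx": 0, "ty": 0, "tz": -0.6, "wx": 0, "wy": 0, "wz": 0}, {"tx": 0, "ty": 0, "tz": 0, "wx": 0, "wy": 0, "wz": 0}, {"tx": 0, "ty": 0, "tz": 0, "wx": 0, "wy": 0, "wz": 0}, {"tx": 0, "ty": 0, "tz": 0, "wx": 0, "wy": 0, "wz": 0}])

```text
time: 8.2
tcp_pos: [533.5, -241.6, 84.7]
ee_rot: [-3.141, 0.001, 3.11]
ft_force: [-0.4, -0.3, -0.1]
opening: 0.005
gripper_force: 0.0
```

send_rows(series=[{"tx": 0, "ty": 0, "tz": -0.2, "wx": 0, "wy": 0, "wz": 0}, {"tx": 0, "ty": 0, "tz": -0.1, "wx": 0, "wy": 0, "wz": 0}, {"tx": 0, "ty": 0, "tz": -0.1, "wx": 0, "wy": 0, "wz": 0}, {"tx": 0, "ty": 0, "tz": -0.1, "wx": 0, "wy": 0, "wz": 0}, {"tx": 0, "ty": 0, "tz": -0.06, "wx": 0, "wy": 0, "wz": 0}, {"tx": 0, "ty": 0, "tz": -0.04, "wx": 0, "wy": 0, "wz": 0}, {"tx": 0, "ty": 0, "tz": -0.03, "wx": 0, "wy": 0, "wz": 0}, {"tx": 0, "ty": 0, "tz": 0, "wx": 0, "wy": 0, "wz": 0}])

```text
time: 9.0
tcp_pos: [533.1, -241.4, 66.3]
ee_rot: [-3.141, -0.0, 3.11]
ft_force: [-7.5, 2.3, 14.1]
opening: 0.005
gripper_force: 7.1
```

send_rows(series=[{"tx": 0, "ty": 0, "tz": -0.02, "wx": 0, "wy": 0, "wz": 0}, {"tx": 0, "ty": 0, "tz": 0, "wx": 0, "wy": 0, "wz": 0}, {"tx": 0, "ty": 0, "tz": 0, "wx": 0, "wy": 0, "wz": 0}, {"tx": 0, "ty": 0, "tz": 0.2, "wx": 0, "wy": 0, "wz": 0}, {"tx": 0, "ty": 0, "tz": 0.6, "wx": 0, "wy": 0, "wz": 0}, {"tx": 0, "ty": 0, "tz": 0.7, "wx": 0, "wy": 0, "wz": 0}, {"tx": 0.12, "ty": -0.93, "tz": 0, "wx": 0, "wy": 0, "wz": 0}, {"tx": 0.12, "ty": -0.94, "tz": 0, "wx": 0, "wy": 0, "wz": 0}, {"tx": 0.12, "ty": -0.94, "tz": 0, "wx": 0, "wy": 0, "wz": 0}, {"tx": 0.11, "ty": -0.94, "tz": 0, "wx": 0, "wy": 0, "wz": 0}, {"tx": 0, "ty": 0, "tz": -0.5, "wx": 0, "wy": 0, "wz": 0}, {"tx": 0, "ty": 0, "tz": 0, "wx": 0, "wy": 0, "wz": 0}, {"tx": 0, "ty": 0, "tz": 0, "wx": 0, "wy": 0, "wz": 0}, {"tx": 0, "ty": 0, "tz": 0, "wx": 0, "wy": 0, "wz": 0}])

```text
time: 10.4
tcp_pos: [547.6, -353.0, 94.9]
ee_rot: [-3.141, 0.0, 3.111]
ft_force: [-0.4, -0.2, 0.2]
opening: 0.005
gripper_force: 0.0
```

Run:
```python
from h import *
im,d=eyes.capture('side'); cv2.imwrite('pics/s2.png',cv2.resize(im[270:370,330:460,::-1],None,fx=5,fy=5,interpolation=cv2.INTER_CUBIC))
s=monitor.observe(); print(s['time'],s['tcp_pos'],s['ft_force'])
```

```text
10.45 [ 547.63390552 -353.10055927   94.97536945] [-0.09072315 -0.25327704 -0.18658521]
```

View pics/s2.png

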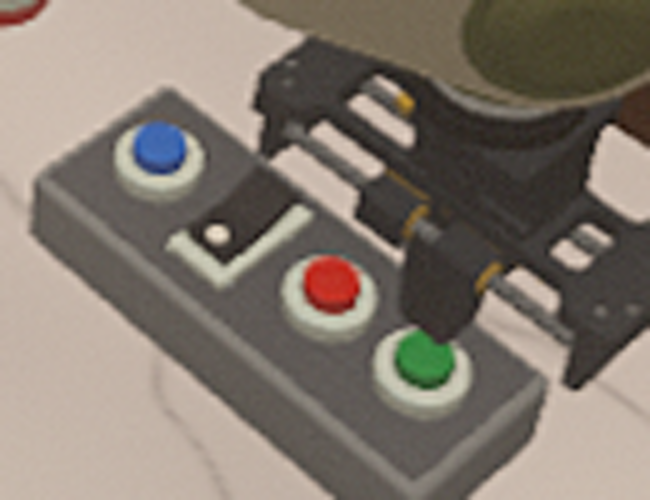

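The rocker has tipped: its dot is lower, at crop pixel (217,234), and its far half has risen. The fingers are above the green button. Pressing it now.

send_rows(series=[{"tx": 0, "ty": 0, "tz": -0.5, "wx": 0, "wy": 0, "wz": 0}, {"tx": 0, "ty": 0, "tz": -0.3, "wx": 0, "wy": 0, "wz": 0}, {"tx": 0, "ty": 0, "tz": -0.1, "wx": 0, "wy": 0, "wz": 0}, {"tx": 0, "ty": 0, "tz": -0.08, "wx": 0, "wy": 0, "wz": 0}, {"tx": 0, "ty": 0, "tz": -0.06, "wx": 0, "wy": 0, "wz": 0}, {"tx": 0, "ty": 0, "tz": -0.05, "wx": 0, "wy": 0, "wz": 0}, {"tx": 0, "ty": 0, "tz": -0.02, "wx": 0, "wy": 0, "wz": 0}, {"tx": 0, "ty": 0, "tz": 0, "wx": 0, "wy": 0, "wz": 0}])

```text
time: 11.25
tcp_pos: [547.4, -353.5, 65.9]
ee_rot: [-3.141, 0.0, 3.111]
ft_force: [-14.2, 12.7, 37.0]
opening: 0.001
gripper_force: 18.6
```

send_rows(series=[{"tx": 0, "ty": 0, "tz": 0.05, "wx": 0, "wy": 0, "wz": 0}, {"tx": 0, "ty": 0, "tz": 0, "wx": 0, "wy": 0, "wz": 0}])

```text
time: 11.45
tcp_pos: [547.3, -353.5, 66.1]
ee_rot: [-3.141, 0.0, 3.11]
ft_force: [-10.4, 10.0, 27.6]
opening: 0.005
gripper_force: 13.9
```

Run:
```python
from h import *
im,d=eyes.capture('side'); cv2.imwrite('pics/s3.png',cv2.resize(im[270:370,330:460,::-1],None,fx=5,fy=5,interpolation=cv2.INTER_CUBIC))
im,d=eyes.capture('wrist'); cv2.imwrite('pics/w3.png',im[:,:,::-1])
for i in range(2):
    s=monitor.observe(); print(s['time'],s['tcp_pos'],s['ft_force'],s['torque'],s['opening'])
```

```text
11.55 [ 547.34019873 -353.46164347   66.05635773] [-10.88430211   9.78780034  27.51709713] [1.76396736 1.74655671 0.00296481] 0.0046580042752899465
11.55 [ 547.34019873 -353.46164347   66.05635773] [-10.88430211   9.78780034  27.51709713] [1.76396736 1.74655671 0.00296481] 0.0046580042752899465
```

View pics/s3.png

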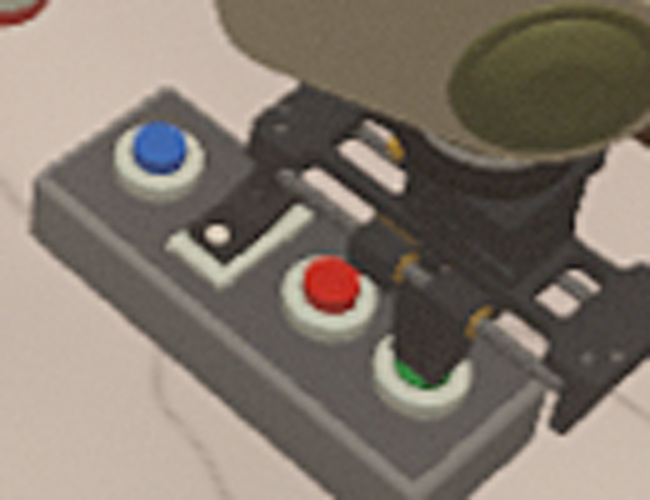

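View pics/w3.png

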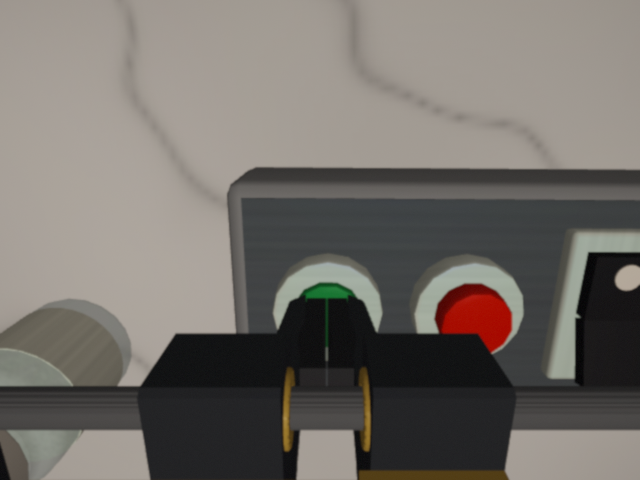

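Run:
```python
from h import *
for n in ['wrist','side']:
    m=eyes.camera_model(n); im,d=eyes.capture(n)
    H,S,V=[x.astype(int) for x in cv2.split(cv2.cvtColor(im,cv2.COLOR_RGB2HSV))]
    roi=np.zeros(H.shape,bool)
    if n=='wrist': roi[160:480,200:640]=1
    else: roi[285:370,335:440]=1
    for nm,k in dict(green=abs(H-65)<20,red=(H<8)|(H>172),collar=None).items():
        if k is None: k=(S<40)&(V>140)&roi; k[:250]=0 if n=='wrist' else k[:250]; k[:,550:]=0
        else: k=k&(S>110)&roi
        ys,xs=np.nonzero(k); P=np.array([world(m,d,y,x) for y,x in zip(ys,xs)])
        P=P[::max(1,len(P)//3000)]
        print(n,nm,len(ys),'z pct',np.percentile(P[:,2],[5,25,50,75,95]).round(1),P.mean(0).round(1),'rows',ys.min(),ys.max(),'cols',xs.min(),xs.max())
s=monitor.observe(); print(s['time'],s['tcp_pos'],s['ft_force'])
```

```text
wrist green 840 z pct [64.2 65.7 66.4 66.9 86.5] [ 536.9 -351.9   67.8] rows 283 345 cols 301 354
wrist red 3593 z pct [65.7 71.7 72.7 73.  73.3] [ 542.6 -297.7   73.1] rows 265 380 cols 435 590
wrist collar 13095 z pct [ 0.6  0.9  1.2 62.8 63.2] [ 594.  -334.1   27.3] rows 250 479 cols 200 549
side green 17 z pct [63.5 65.  65.7 67.  67.7] [ 538.  -357.9   65.8] rows 342 347 cols 409 419
side red 109 z pct [64.3 70.3 72.5 73.4 74.2] [ 545.7 -301.3   73.4] rows 321 332 cols 391 402
side collar 2875 z pct [-0.4  0.5  1.1  2.2 62.6] [ 517.6 -238.3   11.8] rows 285 369 cols 335 439
11.65 [ 547.32911707 -353.48419793   66.06612853] [-10.36035662   9.33366327  29.1374131 ]
```

The red cap, which is up, reads 72.7 mm and the green one 66.4 mm. That is the full 6 mm of travel, so green is bottomed. Releasing it.

send_rows(series=[{"tx": 0, "ty": 0, "tz": 0.2, "wx": 0, "wy": 0, "wz": 0}, {"tx": 0, "ty": 0, "tz": 0.6, "wx": 0, "wy": 0, "wz": 0}, {"tx": 0, "ty": 0, "tz": 0.9, "wx": 0, "wy": 0, "wz": 0}, {"tx": 0, "ty": 0, "tz": 0.9, "wx": 0, "wy": 0, "wz": 0}, {"tx": 0, "ty": 0, "tz": 0.9, "wx": 0, "wy": 0, "wz": 0}, {"tx": -0.9, "ty": 0, "tz": 0.5, "wx": 0, "wy": 0, "wz": 0}, {"tx": -0.9, "ty": 0, "tz": 0, "wx": 0, "wy": 0, "wz": 0}, {"tx": -0.9, "ty": 0, "tz": 0, "wx": 0, "wy": 0, "wz": 0}, {"tx": -0.9, "ty": 0, "tz": 0, "wx": 0, "wy": 0, "wz": 0}, {"tx": -0.9, "ty": 0, "tz": 0, "wx": 0, "wy": 0, "wz": 0}, {"tx": 0, "ty": 0, "tz": 0, "wx": 0, "wy": 0, "wz": 0}, {"tx": 0, "ty": 0, "tz": 0, "wx": 0, "wy": 0, "wz": 0}])

```text
time: 12.85
tcp_pos: [412.3, -354.0, 182.6]
ee_rot: [-3.142, 0.0, 3.109]
ft_force: [-0.1, -1.1, -0.7]
opening: 0.008
gripper_force: 0.0
```

Run:
```python
from h import *
im,d=eyes.capture('wrist'); m=eyes.camera_model('wrist'); cv2.imwrite('pics/w4.png',im[:,:,::-1])
im2,d2=eyes.capture('side'); cv2.imwrite('pics/s4.png',im2[:,:,::-1])
m=eyes.camera_model('side')
H,S,V=[x.astype(int) for x in cv2.split(cv2.cvtColor(im2,cv2.COLOR_RGB2HSV))]
roi=np.zeros(H.shape,bool); roi[285:370,335:440]=1
for nm,k in dict(green=abs(H-65)<20,red=(H<8)|(H>172),blue=abs(H-110)<15).items():
    ys,xs=np.nonzero(k&(S>110)&roi); P=np.array([world(m,d2,y,x) for y,x in zip(ys,xs)]); print(nm,len(P),np.percentile(P[:,2],[50,75]) if len(P) else '')
```

```text
green 0 
red 0 
blue 23 [72.86768358 74.20091312]
```

View pics/s4.png

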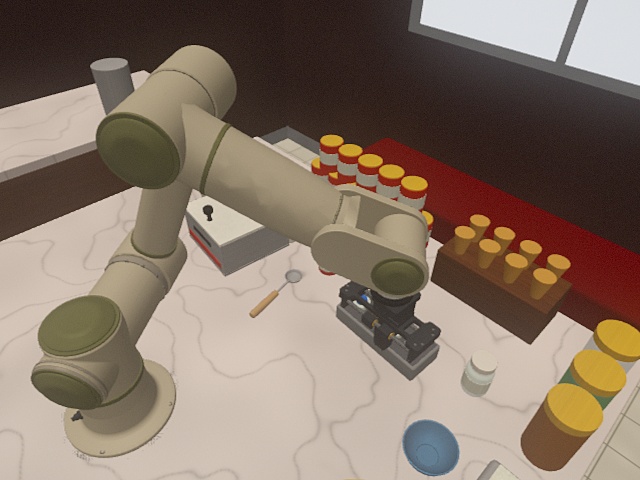

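View pics/w4.png

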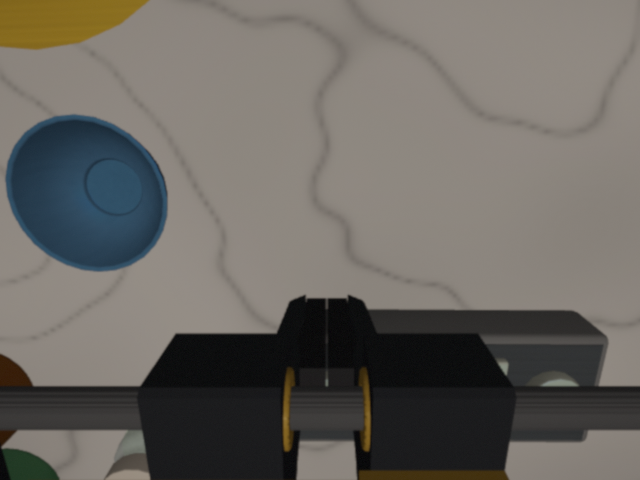

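send_rows(series=[{"tx": 0.9, "ty": 0.5, "tz": 0.2, "wx": 0, "wy": 0, "wz": 0}, {"tx": 0.9, "ty": 0.5, "tz": 0, "wx": 0, "wy": 0, "wz": 0}, {"tx": 0.9, "ty": 0.5, "tz": 0, "wx": 0, "wy": 0, "wz": 0}, {"tx": 0.9, "ty": 0.5, "tz": 0, "wx": 0, "wy": 0, "wz": 0}, {"tx": 0.9, "ty": 0.5, "tz": 0, "wx": 0, "wy": 0, "wz": 0}, {"tx": 0.9, "ty": 0.5, "tz": 0, "wx": 0, "wy": 0, "wz": 0}, {"tx": 0.9, "ty": 0.5, "tz": 0, "wx": 0, "wy": 0, "wz": 0}, {"tx": 0.5, "ty": 0, "tz": 0, "wx": 0, "wy": 0, "wz": 0}, {"tx": 0, "ty": 0, "tz": 0, "wx": 0, "wy": 0, "wz": 0}, {"tx": 0, "ty": 0, "tz": 0, "wx": 0, "wy": 0, "wz": 0}])

```text
time: 13.95
tcp_pos: [616.2, -248.6, 187.9]
ee_rot: [3.141, -0.001, 3.11]
ft_force: [-0.1, -0.7, 0.9]
opening: 0.003
gripper_force: 0.0
```

Run:
```python
from h import *
m=eyes.camera_model('wrist'); im,d=eyes.capture('wrist'); cv2.imwrite('pics/w5.png',im[:,:,::-1])
P=np.array([world(m,d,y,x) for y in range(0,480,2) for x in range(0,640,2)])
P=P[(abs(P[:,1]+242)<8)&(P[:,2]>40)&(P[:,2]<90)]
for x in range(500,600,4):
    q=P[abs(P[:,0]-x)<2]
    if len(q): print(x,len(q),np.median(q[:,2]).round(1))
Q=np.array([world(m,d,y,x) for y in range(0,480,2) for x in range(0,640,2)])
for n,y in dict(red=-298,green=-354,blue=-186.5).items():
    q=Q[(np.hypot(Q[:,0]-549,Q[:,1]-y)<8)&(Q[:,2]<90)]; print(n,len(q),np.median(q[:,2]) if len(q) else '')
s=monitor.observe(); print(s['time'],s['tcp_pos'],s['ft_force'])
```

```text
500 21 46.4
504 44 50.1
508 39 51.6
512 52 51.7
516 39 51.9
520 39 58.9
524 44 59.9
528 52 67.1
532 43 67.3
536 48 67.2
540 41 66.9
544 50 66.9
548 39 66.9
552 46 67.6
556 45 68.8
560 41 69.9
564 51 71.2
568 39 72.6
572 47 73.7
576 18 73.6
580 36 59.0
584 24 54.7
588 36 51.7
592 36 51.8
596 25 50.4
red 144 72.953129283847
green 141 72.95710388016767
blue 147 72.98418813229006
14.0 [ 615.88615853 -248.95271107  188.27773373] [ 0.14374774 -0.35984748  0.22709907]
```

View pics/w5.png

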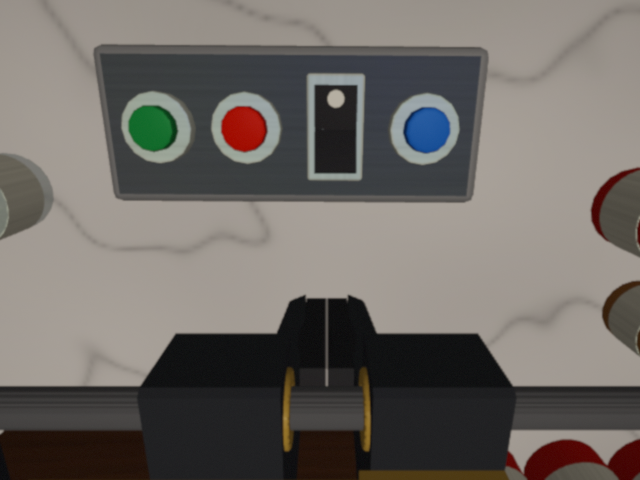

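The ON half of the rocker is level, its far half slopes at 0.3 rad, and all three buttons are up at 73 mm. The arm is clear of everything, so I'm handing in.

```bash
python3 -c "
from h import *
print(job.finish_job())"
```

```text
the job is handed in; nothing more can be done
None
```

I handed the job in at about 14 s: the lid is shut, the rocker is fully on, the green button was pressed fully down and is up again, and no loose thing looked moved in the last side picture, though the arm hid part of it; no verdict came back.

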